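# Line up the vials by height for the release check

## Robot

A 6-joint arm with a two-finger parallel gripper is mounted at the origin on the work surface. World frame = base frame: x ahead of the robot, y to its left, z up, the work surface at z = 0. Lengths are in m, angles in rad, forces in N, time in s.
With the tool pointing down it reaches from about 0.3 to 0.775 m from the base axis. Payload 14.6 kg.
Tool frame: the origin (TCP) lies between the finger pads; the fingertips stand 25 mm ahead of it and the grasp point (between the pads) lies 6 mm ahead of it (tip_reach is the distance from the TCP to the fingertips, in m); z points along the fingers, y is the line along which they close (so a half turn about z gives the same grasp; the last joint's range is limited). The gripper opens to 94 mm and grips with 3 to 60 N. Pads are 16 mm wide; open, the fingers measure 119 mm over their backs; the gripper's body (75 mm by 177 mm) begins 78 mm behind the grasp point.
Start: joints at [-1.395, 0.3, 1.521, -0, 1.321, -0.067], TCP at [0.132, -0.534, 0.23] pointing down, gripper open.
Joint ranges: [-3.03, 3.03], [-0.79, 2.21], [0.23, 2.52], [-1.04, 4.18], [0, 3.07], [-2.55, 2.55]. Speed limits (rad/s): [2.22, 2.22, 2.57, 3.14, 3.14, 3.14].

## Interface

Orientations are given as a unit quaternion [w, x, y, z].
In Python, from bench import * gives the robot as it stands. The module is installed in compiled form; this text tells all that it offers.
- The arm moves only by the tool carry_out, never from a script. Its argument "rows" is a list of rows, each a list of 4 numbers: the shift along the world's x, y, z in mm, then the turn about the world's z in rad. In form: [[tx, ty, tz, spin], ...]. A call has 1 to 12 rows; each row is the pose to reach, as a shift and turn from the pose commanded when the call began; what a row does not reach only later rows make up. A row lasts 1/8 s, in which the tool goes at most 62.5 mm and 10.7 degrees, less where a joint would pass 70% of its speed; a pose out of reach is approached as far as the arm can. A call with a gripper value outside its range is refused whole. "grip" is the closure in counts, from 0 (fully open) to 255 (shut), set as the call begins (left out, the last holds). The fingers move at their own pace and stop on an object; "grip_force" is the grip in N (left out, the last holds). Time passes only in rows, so rows that repeat a pose let the fingers close. It gives the time, the measured TCP pose, the force, the opening and the grip force at its end, in the units of the state.
- observe(): the state, without advancing time (a new reading comes with each control period).
- read_camera(name): name is "scene" or "top"; returns the picture (480x640x3 uint8, red, green, blue); there is no depth.
- camera_info(name): a dict with "fx", "fy", "cx", "cy" (pixels), "rvec" (rotation vector, rad) and "tvec" (3), from world to camera coordinates, as OpenCV has them. Camera axes: x right, y down, z forward; pixel columns grow to the right and rows downward; lengths in m; the calibration is good to about 2 mm. A picture is of the moment at which its call begins. camera_info takes no time and is no camera call.
- close_job(): hands the job in; it is judged then, once.
The state is a dict: "t": time; "joint_positions": joint angles; "dq": joint speeds; "effort": joint torques, N m; "eef_pos": TCP position; "ee_rot": TCP orientation; "wrist_force": force on the tool from outside, world axes, zero at the start; "moment": the same for the moment, N m; "gripper_width": finger opening in m; "grasp_force": force on a finger pad.
Only numpy, scipy, OpenCV 4.12 (cv2) and the standard library are available. Lean on these libraries where they do the work, as an engineer would, in place of code of your own. Each camera call takes 0.05 s, during which the arm holds its last target. There are 200 camera calls.

## Task

Take the four vials off the tray and line them up by height on the strip, one standing upright in the middle of each round mark, with the tallest at the end nearest the blue cold box and the shortest at the other end. They are glass: set them down gently, do not drop them or knock any over, and leave the timer and the label roll where they are.

Things in the scene. Friction and masses are not known exactly. Their poses are not given: they have to be found in the camera images.
- vial_red_center (a point): Glass vial with red flip-off cap and red band round its white label, 95 mm tall, round body 52 mm in diameter up to 63 mm and a narrower neck above. The point is its centre, 47.5 mm above its base; z is up its axis (its turn about z means nothing). At the start the four vials stand upright in a loose row, about 90 mm apart and in any order, on a flat pale blue-grey tray whose floor is 4 mm and whose rim 6 mm above the table.
- vial_green_center (a point): Glass vial with green flip-off cap and green band round its white label, 74 mm tall, round body 42 mm in diameter up to 49 mm and a narrower neck above. The point is its centre, 37 mm above its base; z is up its axis (its turn about z means nothing). At the start the four vials stand upright in a loose row, about 90 mm apart and in any order, on a flat pale blue-grey tray whose floor is 4 mm and whose rim 6 mm above the table.
- vial_orange_center (a point): Glass vial with orange flip-off cap and orange band round its white label, 58 mm tall, round body 30 mm in diameter up to 38 mm and a narrower neck above. The point is its centre, 29 mm above its base; z is up its axis (its turn about z means nothing). At the start the four vials stand upright in a loose row, about 90 mm apart and in any order, on a flat pale blue-grey tray whose floor is 4 mm and whose rim 6 mm above the table.
- vial_purple_center (a point): Glass vial with purple flip-off cap and purple band round its white label, 46 mm tall, round body 24 mm in diameter up to 30 mm and a narrower neck above. The point is its centre, 23 mm above its base; z is up its axis (its turn about z means nothing). At the start the four vials stand upright in a loose row, about 90 mm apart and in any order, on a flat pale blue-grey tray whose floor is 4 mm and whose rim 6 mm above the table.
- mark_a_top (a point): Round mark, white with a dark blue edge, 60 mm in diameter, the leftmost (+y end) of the straight row of four alike marks, 85 mm apart, on a fixed dark grey strip (90 by 350 mm). The point is the centre of its flat top, 6 mm above the table; y points left along the row, x across it away from the robot. The strip may lie nearer to the robot or farther off than the tray.
- mark_b_top (a point): Round mark, white with a dark blue edge, 60 mm in diameter, second from the left of the straight row of four alike marks, 85 mm apart, on a fixed dark grey strip (90 by 350 mm). The point is the centre of its flat top, 6 mm above the table; y points left along the row, x across it away from the robot. The strip may lie nearer to the robot or farther off than the tray.
- mark_c_top (a point): Round mark, white with a dark blue edge, 60 mm in diameter, third from the left of the straight row of four alike marks, 85 mm apart, on a fixed dark grey strip (90 by 350 mm). The point is the centre of its flat top, 6 mm above the table; y points left along the row, x across it away from the robot. The strip may lie nearer to the robot or farther off than the tray.
- mark_d_top (a point): Round mark, white with a dark blue edge, 60 mm in diameter, the rightmost (-y end) of the straight row of four alike marks, 85 mm apart, on a fixed dark grey strip (90 by 350 mm). The point is the centre of its flat top, 6 mm above the table; y points left along the row, x across it away from the robot. The strip may lie nearer to the robot or farther off than the tray.
- cold_box_mid (a point): Blue open cold box, 280 by 200 by 100 mm high, fixed to the table beyond one end of the row of marks: to the left (+y) on some starts, to the right (-y) on others; a white foam box of the same size stands at the other end. The point is the middle of the box, 50 mm up.
- timer_center (a point): Bystander: small black timer lying flat, 55 by 50 by 22 mm, to one side of the work. The point is its centre.
- label_roll_center (a point): Bystander: pale yellow roll of labels lying flat, 70 mm outside, 38 mm hole, 25 mm high, to the other side. The two may swap sides. The point is its centre.

How it is judged:
At the end, for the whole second after the job is handed in: Every vial stands upright (within 0.1 rad), at rest, on the mark that its height calls for, counted from the end nearest the blue cold box (tallest first), its centre within 12 mm of the mark's centre and its base within 5 mm of the mark's top (((world y of cold_box_mid above 0 m and horizontal distance between vial_red_center and mark_a_top below 0.012 m and horizontal distance between vial_green_center and mark_b_top below 0.012 m and horizontal distance between vial_orange_center and mark_c_top below 0.012 m and horizontal distance between vial_purple_center and mark_d_top below 0.012 m) or (world y of cold_box_mid below 0 m and horizontal distance between vial_red_center and mark_d_top below 0.012 m and horizontal distance between vial_green_center and mark_c_top below 0.012 m and horizontal distance between vial_orange_center and mark_b_top below 0.012 m and horizontal distance between vial_purple_center and mark_a_top below 0.012 m)) and z of vial_red_center in the frame of mark_a_top below 0.0525 m and angle between each of vial_red_center, vial_green_center, vial_orange_center, vial_purple_center's own z axis and vertical below 0.1 rad and linear speed of each of vial_red, vial_green, vial_orange, vial_purple below 0.02 m/s and angular speed of each of vial_red, vial_green, vial_orange, vial_purple below 0.2 rad/s and z of vial_green_center in the frame of mark_a_top below 0.042 m and z of vial_orange_center in the frame of mark_a_top below 0.034 m and z of vial_purple_center in the frame of mark_a_top below 0.028 m); the robot touches nothing.
It fails at once if a vial is tipped over (angle between any of vial_red_center, vial_green_center, vial_orange_center, vial_purple_center's own z axis and vertical above 0.6 rad).
It fails at once if a vial is dropped or slammed down (faster than 0.7 m/s within 3 cm of the table) ((height (world z) of vial_red_center below 0.0775 m and linear speed of vial_red above 0.7 m/s) or (height (world z) of vial_green_center below 0.067 m and linear speed of vial_green above 0.7 m/s) or (height (world z) of vial_orange_center below 0.059 m and linear speed of vial_orange above 0.7 m/s) or (height (world z) of vial_purple_center below 0.053 m and linear speed of vial_purple above 0.7 m/s)).
It fails at once if a bystander is pushed more than 2 cm (distance of any of timer_center, label_roll_center from where it was at the start of the episode above 0.02 m).
It also fails if it takes over 106 s, if anything falls off the work surface, if the arm or the gripper's body presses on something with over 40 N, if the wrist force passes 120 N, or if a joint passes its speed limit or range.

## Working session

There is one attempt and no reset: what is moved stays moved. The work goes in short steps, Python scripts to look and compute and a tool call to move; the robot and the scene stay as the last step left them, time stands still between calls to the robot, and variables do not carry over. Pictures are saved under pics/ and viewed, at most 14 in all, crops included, and the job is handed in when it is done.

Besides the shell and the picture viewer there is one more tool, called after "Emit:" as name(argument=value, ...) on one line, values as JSON. carry_out: Moves the arm, as the interface text tells. Its arguments: {"type":"object","properties":{"rows":{"type":"array"},"grip":{"type":"number"},"grip_force":{"type":"number"}},"required":["rows"]}

```bash
mkdir -p pics; python3 - <<'E'
from bench import *
import cv2
for n in("scene","top"):
    cv2.imwrite(f"pics/{n}0.png",cv2.cvtColor(read_camera(n),cv2.COLOR_RGB2BGR)); print(camera_info(n))
print(observe())
E
```

```text
{'fx': 436.92974947510396, 'fy': 436.92974947510396, 'cx': 313.94028506560954, 'cy': 244.42126440467138, 'rvec': array([ 2.05203485,  1.77060678, -0.44834212]), 'tvec': array([-0.07878303, -0.45378356,  1.33380364])}
{'fx': 463.8053655535272, 'fy': 463.8053655535272, 'cx': 317.5666215546985, 'cy': 243.0591059781677, 'rvec': array([ 2.16915682, -2.21439617,  0.06643086]), 'tvec': array([0.00153279, 0.55431807, 1.14162825])}
{'t': 0.1, 'joint_positions': array([-1.39459918e+00,  3.00403806e-01,  1.52153389e+00, -1.07150145e-05,
        1.32066046e+00, -6.66144359e-02]), 'dq': array([-8.12890944e-04,  6.77487885e-05,  2.83159582e-04,  9.82412716e-04,
       -1.29520570e-03,  3.82771911e-04]), 'effort': array([ 1.43075267e-03, -5.32644868e+01, -3.53282547e+01,  7.09775719e-02,
        2.35256605e-02, -6.75012507e-05]), 'eef_pos': array([ 0.13218864, -0.53366553,  0.22994318]), 'ee_rot': array([-5.01710868e-04,  9.92639078e-01,  1.21109073e-01, -3.27148678e-05]), 'wrist_force': array([ 0.36624597, -0.38819227,  0.04808324]), 'moment': array([-0.02271586, -0.02328058, -0.02217683]), 'grasp_force': 0.0, 'gripper_width': 0.09404454570030908}
```

View pics/top0.png

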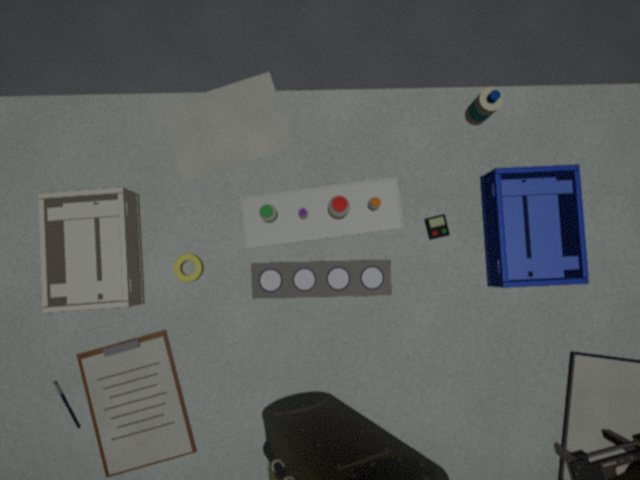

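View pics/scene0.png

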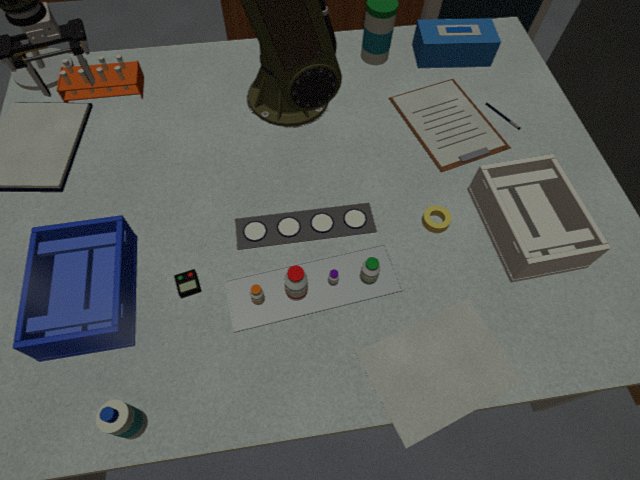

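The top view has +y to the left. It shows the caps at green (267,212), purple (303,213), red (340,205) and orange (374,203). The marks are at (270,280) to (372,278). The blue box is on the right, at -y, so red goes on d, green on c, orange on b and purple on a.

```bash
cat > h.py <<'E'
from bench import *
import cv2, numpy as np
def ray(n,u,v,z):
    c=camera_info(n); R=cv2.Rodrigues(c['rvec'])[0]; o=-R.T@c['tvec']
    d=R.T@np.array([(u-c['cx'])/c['fx'],(v-c['cy'])/c['fy'],1]); return o+d*(z-o[2])/d[2]
H=dict(red=95,green=74,orange=58,purple=46)
HUE=dict(red=(175,5),green=(50,80),orange=(8,20),purple=(130,160))
BOX=dict(scene=(200,190,420,330),top=(235,170,410,305))
def blobs(n,hue,box,smin=110):
    im=read_camera(n) if isinstance(n,str) else n
    x0,y0,x1,y1=box; h,s,v=[a.astype(int) for a in cv2.split(cv2.cvtColor(im[y0:y1,x0:x1],cv2.COLOR_RGB2HSV))]
    a,b=hue; m=((h>=a)&(h<=b) if a<b else (h>=a)|(h<=b))&(s>smin)&(v>40)
    k,l,st,c=cv2.connectedComponentsWithStats(m.astype(np.uint8))
    return sorted([(int(st[i,4]),c[i]+[x0,y0],st[i,2:4]) for i in range(1,k)],key=lambda t:-t[0])[:2]
E
python3 - <<'E'
from h import *
for n in("top","scene"):
    im=read_camera(n)
    for k in H:
        for a,c,wh in blobs(im,HUE[k],BOX[n]):
            print(n,k,a,c.round(1),wh,ray(n,*c,(H[k]-0)/1000).round(4)[:2])
    g=cv2.cvtColor(im,cv2.COLOR_RGB2GRAY)
    x0,y0,x1,y1=dict(top=(250,258,394,300),scene=(236,204,377,246))[n]
    k,l,st,c=cv2.connectedComponentsWithStats((g[y0:y1,x0:x1]>135).astype(np.uint8))
    for i in range(1,k):
        if 150<st[i,4]: print(n,'mark',st[i],(c[i]+[x0,y0]).round(1),ray(n,*(c[i]+[x0,y0]),.006).round(4))
E
```

```text
top red 190 [339.1 203.7] [16 16] [ 0.6407 -0.0621]
top green 99 [266.1 210.8] [11 11] [0.6303 0.1113]
top orange 66 [375.2 201.8] [9 9] [ 0.649  -0.1513]
top purple 33 [302.3 211.9] [6 7] [0.6295 0.0259]
scene red 216 [295.2 273. ] [17 17] [ 0.642  -0.0595]
scene red 23 [297.3 296. ] [20  8] [ 0.6952 -0.0619]
scene green 128 [371.9 262.9] [13 13] [0.6318 0.1137]
scene green 1 [363. 280.] [1 1] [0.6699 0.0855]
scene orange 86 [255.5 289.2] [10 11] [ 0.6507 -0.1492]
scene orange 9 [258.7 302.6] [8 3] [ 0.6828 -0.1451]
scene purple 51 [333.6 273.1] [8 8] [0.6313 0.0286]
scene mark [110   6  18  17 226] [354.6 218.2] [0.468  0.1135 0.006 ]
scene mark [ 77  10  19  17 234] [321.6 222.2] [0.4681 0.0284 0.006 ]
scene mark [ 43  14  19  17 235] [288.3 226.3] [ 0.4683 -0.0565  0.006 ]
scene mark [ 10  19  19  17 243] [254.6 230.6] [ 0.4688 -0.1413  0.006 ]
```

Emit:
carry_out(rows=[[50,45,0,0.13],[100,90,0,0.26],[150,140,0,0.4],[200,190,0,0.53],[255,235,0,0.66],[310,285,0,0.8],[360,330,0,0.93],[410,380,0,1.06],[460,425,0,1.2],[509,473,0,1.328],[509,473,0,1.328],[509,473,0,1.328]], grip=0, grip_force=20)

```text
t: 1.7
eef_pos: [0.6427, -0.0579, 0.2292]
ee_rot: [-0.001, 0.706, 0.708, -0.0]
wrist_force: [-0.1, -0.3, -0.8]
gripper_width: 0.0942
grasp_force: 0.0
```

```bash
python3 - <<'E'
from h import *
o=observe();print(o['t'],o['eef_pos'],o['ee_rot'],o['joint_positions'])
im=cv2.imread('pics/top0.png'); g=cv2.cvtColor(im,cv2.COLOR_BGR2GRAY)
for (u,v) in [(270,280),(304,280),(338,279),(372,278)]:
    p=g[v-11:v+12,u-11:u+12]; t,m=cv2.threshold(p,0,255,cv2.THRESH_OTSU)
    k,l,st,c=cv2.connectedComponentsWithStats(m); i=l[11,11]
    print(t,st[i],c[i]+[u-11,v-11],ray('top',*(c[i]+[u-11,v-11]),.006).round(4))
E
```

```text
1.7 [ 0.64265911 -0.05787704  0.22916873] [-6.21571315e-04  7.05849904e-01  7.08361099e-01 -2.80988985e-04] [-1.46677827e-01  5.18211812e-01  1.22001059e+00  2.91578198e-04
  1.40470387e+00 -1.50277594e-01]
101.0 [  1   1  21  21 330] [270.06060606 279.84848485] [0.4649 0.1111 0.006 ]
101.0 [  1   0  21  21 334] [303.99700599 279.01197605] [0.4652 0.026  0.006 ]
102.0 [  1   0  20  21 327] [337.78287462 278.24159021] [ 0.4654 -0.0588  0.006 ]
103.0 [  1   1  20  20 327] [371.64525994 277.37614679] [ 0.4658 -0.1438  0.006 ]
```

Emit:
carry_out(rows=[[0,0,0,0],[0,0,-40,0],[0,0,-80,0],[0,0,-115,0],[0,0,-145,0],[0,0,-168,0],[0,0,-180,0],[0,0,-184,0],[0,0,-184,0],[0,0,-184,0]])

```text
t: 2.95
eef_pos: [0.6416, -0.061, 0.0474]
ee_rot: [0.001, 0.707, 0.707, 0.0]
wrist_force: [0.3, 0.1, 0.6]
gripper_width: 0.0938
grasp_force: 0.0
```

```bash
python3 - <<'E'
from h import *
o=observe();print(o['eef_pos'])
im=cv2.cvtColor(read_camera('scene'),cv2.COLOR_RGB2BGR)[200:340,220:420]
cv2.imwrite('pics/r1.png',cv2.resize(im,None,fx=3.5,fy=3.5,interpolation=2))
E
```

```text
[ 0.64159471 -0.06100443  0.04740438]
```

View pics/r1.png

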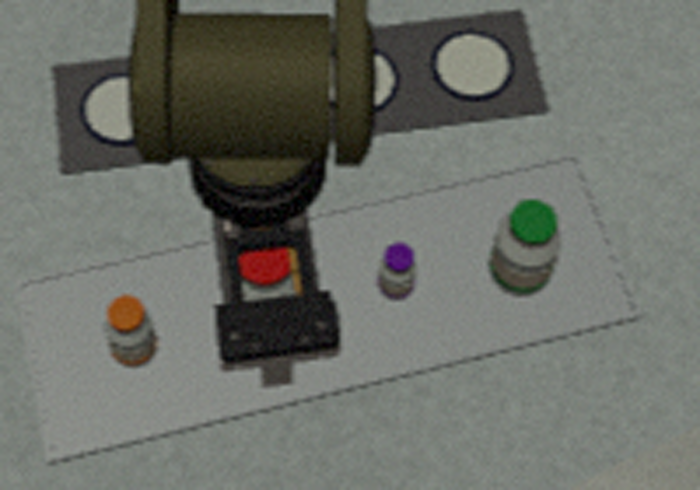

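The red vial stands between the fingers at about (265,265) in the crop, clear of its neighbours. Next I close.

Emit:
carry_out(rows=[[0,0,0,0],[0,0,0,0],[0,0,0,0],[0,0,0,0],[0,0,0,0],[0,0,0,0],[0,0,0,0],[0,0,0,0]], grip=255, grip_force=15)

```text
t: 4.0
eef_pos: [0.6412, -0.0609, 0.0464]
ee_rot: [0.0, 0.707, 0.707, 0.0]
wrist_force: [-0.1, 0.1, 0.7]
gripper_width: 0.0512
grasp_force: 15.0
```

Emit:
carry_out(rows=[[0,0,10,0],[0,0,40,0],[0,0,80,0],[0,0,115,0],[-40,-20,115,0],[-85,-40,115,0],[-130,-62,115,0],[-174,-82,115,0],[-174,-82,115,0],[-174,-82,115,0],[-174,-82,115,0]])

```text
t: 5.38
eef_pos: [0.468, -0.1425, 0.1615]
ee_rot: [0.0, 0.707, 0.707, 0.0]
wrist_force: [0.1, -0.4, -1.1]
gripper_width: 0.0515
grasp_force: 15.0
```

```bash
python3 - <<'E'
from h import *
o=observe();print(o['eef_pos'],o['gripper_width'],o['wrist_force'])
for n in("top","scene"):
    im=read_camera(n)
    for a,c,wh in blobs(im,HUE['red'],(150,150,500,330)): print(n,a,c,wh,ray(n,*c,.214)[:2])
im=cv2.cvtColor(im,cv2.COLOR_RGB2BGR)[150:310,180:380]
cv2.imwrite('pics/r2.png',cv2.resize(im,None,fx=3.5,fy=3.5,interpolation=2))
E
```

```text
[ 0.46798975 -0.14248296  0.16154085] 0.05153417336174957 [ 0.09072057 -0.40087428 -1.1423806 ]
top 29 [434.44827586 232.62068966] [6 6] [ 0.55917682 -0.25227221]
scene 47 [242.9787234  174.42553191] [12  6] [ 0.45667336 -0.14269938]
scene 21 [189.80952381 273.9047619 ] [6 5] [ 0.67287603 -0.25539009]
```

View pics/r2.png

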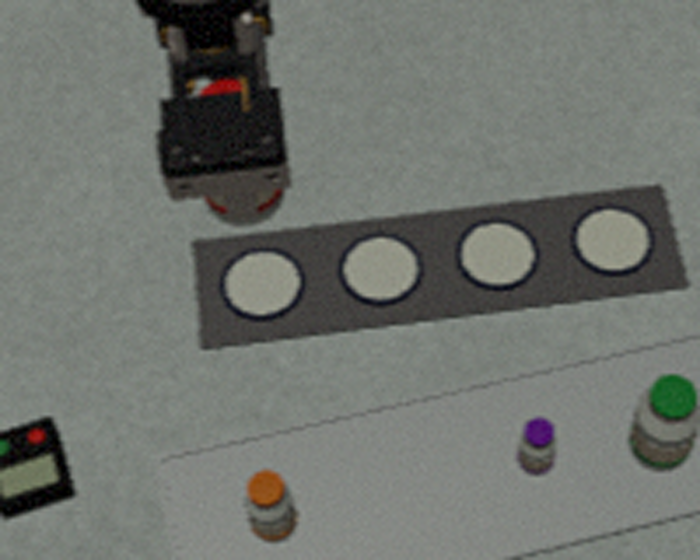

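The red vial is held upright and centred, at about (225,150) in the crop. Lowering it onto mark d.

Emit:
carry_out(rows=[[0,0,-30,0],[0,0,-60,0],[0,0,-85,0],[0,0,-98,0],[0,0,-105,0],[0,0,-109,0],[0,0,-111,0],[0,0,-112.5,0],[0,0,-113,0],[0,0,-113,0],[0,0,-113,0]])

```text
t: 6.85
eef_pos: [0.4673, -0.1429, 0.0486]
ee_rot: [0.0, 0.707, 0.707, 0.0]
wrist_force: [0.2, -0.4, -1.6]
gripper_width: 0.0517
grasp_force: 15.0
```

Emit:
carry_out(rows=[[0,0,0,0],[0,0,0,0],[0,0,0,0],[0,0,0,0],[0,0,0,0],[0,0,0,0],[0,0,0,0]], grip=0)

```text
t: 7.72
eef_pos: [0.4672, -0.1429, 0.0484]
ee_rot: [-0.0, 0.707, 0.707, -0.0]
wrist_force: [0.7, 0.5, 0.5]
gripper_width: 0.0939
grasp_force: 0.0
```

Emit:
carry_out(rows=[[0,0,15,0],[0,0,50,0],[0,0,90,0],[0,0,120,0],[45,0,120,0],[95,-3,120,0],[145,-7,120,0],[183,-7,120,0],[183,-7,120,0],[183,-7,90,0],[183,-7,60,0]])

```text
t: 9.1
eef_pos: [0.6497, -0.1499, 0.109]
ee_rot: [0.0, 0.707, 0.707, 0.0]
wrist_force: [0.2, -0.3, -1.3]
gripper_width: 0.0941
grasp_force: 0.0
```

Emit:
carry_out(rows=[[0,0,-25,0],[0,0,-45,0],[0,0,-60,0],[0,0,-70,0],[0,0,-74,0],[0,0,-74,0],[0,0,-74,0]])

```text
t: 9.98
eef_pos: [0.6505, -0.1499, 0.0351]
ee_rot: [0.0, 0.707, 0.707, 0.0]
wrist_force: [-0.4, 0.3, 0.1]
gripper_width: 0.0939
grasp_force: 0.0
```

```bash
python3 - <<'E'
from h import *
o=observe();print(o['eef_pos'],o['wrist_force'])
im=cv2.cvtColor(read_camera('scene'),cv2.COLOR_RGB2BGR)[180:340,200:400]
cv2.imwrite('pics/r3.png',cv2.resize(im,None,fx=3.5,fy=3.5,interpolation=2))
E
```

```text
[ 0.65052609 -0.1499102   0.03506323] [-0.44964148  0.31636922  0.14326831]
```

View pics/r3.png

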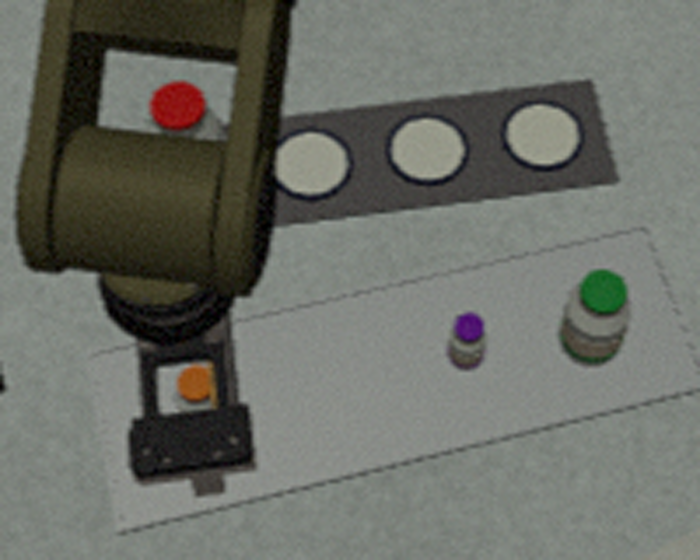

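The orange cap sits between the fingers at about (195,382) in the crop, and red is standing on its mark.

Emit:
carry_out(rows=[[0,0,0,0],[0,0,0,0],[0,0,0,0],[0,0,0,0],[0,0,0,0],[0,0,0,0],[0,0,0,0],[0,0,0,0],[0,0,0,0],[0,0,0,0]], grip=255, grip_force=12)

```text
t: 11.28
eef_pos: [0.6502, -0.1499, 0.0345]
ee_rot: [0.0, 0.707, 0.707, 0.0]
wrist_force: [-1.3, 0.0, -0.9]
gripper_width: 0.0291
grasp_force: 12.0
```

Emit:
carry_out(rows=[[0,0,10,0],[0,0,40,0],[0,0,80,0],[0,0,115,0],[-30,30,115,0],[-60,60,115,0],[-92,90,115,0],[-123,120,115,0],[-153,150,115,0],[-183,177,115,0],[-183,177,115,0],[-183,177,115,0]])

```text
t: 12.78
eef_pos: [0.4679, 0.0269, 0.1502]
ee_rot: [0.001, 0.707, 0.707, 0.0]
wrist_force: [-1.4, -0.0, -0.3]
gripper_width: 0.0298
grasp_force: 12.0
```

Emit:
carry_out(rows=[[0,0,-30,0],[0,0,-60,0],[0,0,-85,0],[0,0,-98,0],[0,0,-105,0],[0,0,-109,0],[0,0,-111,0],[0,0,-112.5,0],[0,0,-113,0],[0,0,-113,0],[0,0,-113,0]])

```text
t: 14.15
eef_pos: [0.4673, 0.0272, 0.0365]
ee_rot: [0.0, 0.707, 0.707, 0.0]
wrist_force: [-0.4, 0.2, -0.3]
gripper_width: 0.0298
grasp_force: 12.0
```

Emit:
carry_out(rows=[[0,0,0,0],[0,0,0,0],[0,0,0,0],[0,0,0,0],[0,0,0,0],[0,0,0,0],[0,0,0,0],[0,0,0,0],[0,0,0,0]], grip=0)

```text
t: 15.28
eef_pos: [0.4672, 0.0271, 0.0364]
ee_rot: [-0.0, 0.707, 0.707, -0.0]
wrist_force: [0.1, 0.5, -0.3]
gripper_width: 0.0939
grasp_force: 0.0
```

Emit:
carry_out(rows=[[0,0,15,0],[0,0,50,0],[0,0,90,0],[0,0,115,0],[40,20,115,0],[80,42,115,0],[122,64,115,0],[164,85,115,0],[164,85,115,0],[164,85,95,0],[164,85,70,0]])

```text
t: 16.65
eef_pos: [0.6309, 0.1118, 0.1074]
ee_rot: [0.0, 0.707, 0.707, 0.001]
wrist_force: [-0.1, -0.9, -0.5]
gripper_width: 0.0939
grasp_force: 0.0
```

Emit:
carry_out(rows=[[0,0,-20,0],[0,0,-40,0],[0,0,-55,0],[0,0,-63,0],[0,0,-66,0],[0,0,-66,0],[0,0,-66,0]])

```text
t: 17.52
eef_pos: [0.6315, 0.1122, 0.041]
ee_rot: [0.0, 0.707, 0.707, 0.0]
wrist_force: [-0.9, 0.4, 0.4]
gripper_width: 0.0942
grasp_force: 0.0
```

```bash
python3 - <<'E'
from h import *
o=observe();print(o['eef_pos'],o['wrist_force'])
im=cv2.cvtColor(read_camera('scene'),cv2.COLOR_RGB2BGR)[180:340,220:420]
cv2.imwrite('pics/r4.png',cv2.resize(im,None,fx=3.5,fy=3.5,interpolation=2))
E
```

```text
[0.63151952 0.1121797  0.04104337] [-0.86998104  0.43317262  0.44385947]
```

View pics/r4.png

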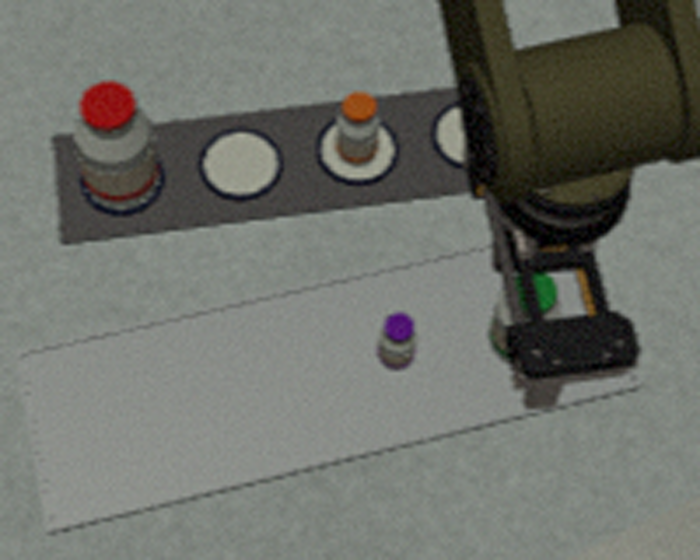

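Red and orange are centred on their marks, at about (120,185) and (358,155) in the crop. The green cap (540,292) is between the fingers, a little left of centre because of perspective.

Emit:
carry_out(rows=[[0,0,0,0],[0,0,0,0],[0,0,0,0],[0,0,0,0],[0,0,0,0],[0,0,0,0],[0,0,0,0],[0,0,0,0],[0,0,0,0]], grip=255, grip_force=14)

```text
t: 18.7
eef_pos: [0.6312, 0.1122, 0.0404]
ee_rot: [0.0, 0.707, 0.707, 0.0]
wrist_force: [-0.4, 0.4, -0.9]
gripper_width: 0.042
grasp_force: 14.0
```

Emit:
carry_out(rows=[[0,0,10,0],[0,0,40,0],[0,0,80,0],[0,0,115,0],[-27,-28,115,0],[-55,-57,115,0],[-82,-85,115,0],[-110,-114,115,0],[-137,-142,115,0],[-164,-170,115,0],[-164,-170,115,0],[-164,-170,115,0]])

```text
t: 20.2
eef_pos: [0.4677, -0.0577, 0.1561]
ee_rot: [0.0, 0.707, 0.707, 0.0]
wrist_force: [-0.9, 0.0, -0.2]
gripper_width: 0.0416
grasp_force: 14.0
```

```bash
python3 - <<'E'
from h import *
o=observe();print(o['eef_pos'],o['gripper_width'])
im=cv2.cvtColor(read_camera('scene'),cv2.COLOR_RGB2BGR)[150:310,200:400]
cv2.imwrite('pics/r5.png',cv2.resize(im,None,fx=3.5,fy=3.5,interpolation=2))
E
```

```text
[ 0.46774566 -0.05769789  0.15608433] 0.04161015744908059
```

View pics/r5.png

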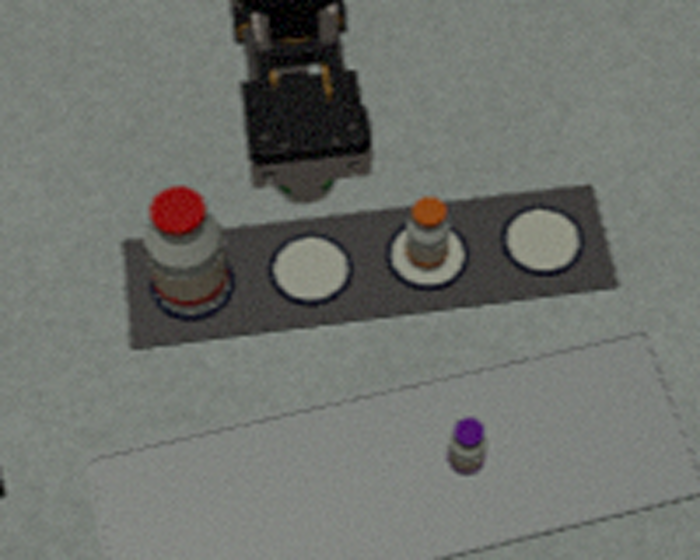

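The green vial is held above mark c, which is at about (310,268) in the crop. Lowering it.

Emit:
carry_out(rows=[[0,0,-30,0],[0,0,-60,0],[0,0,-85,0],[0,0,-98,0],[0,0,-105,0],[0,0,-109,0],[0,0,-111,0],[0,0,-112.5,0],[0,0,-113,0],[0,0,-113,0],[0,0,-113,0]])

```text
t: 21.62
eef_pos: [0.4673, -0.0579, 0.0425]
ee_rot: [0.0, 0.707, 0.707, 0.0]
wrist_force: [0.5, 0.4, -1.0]
gripper_width: 0.0416
grasp_force: 14.0
```

Emit:
carry_out(rows=[[0,0,0,0],[0,0,0,0],[0,0,0,0],[0,0,0,0],[0,0,0,0],[0,0,0,0],[0,0,0,0],[0,0,0,0]], grip=0)

```text
t: 22.62
eef_pos: [0.4672, -0.0579, 0.0424]
ee_rot: [-0.0, 0.707, 0.707, -0.0]
wrist_force: [-0.6, -0.1, 0.0]
gripper_width: 0.0939
grasp_force: 0.0
```

Emit:
carry_out(rows=[[0,0,15,0],[0,0,50,0],[0,0,90,0],[0,0,115,0],[40,20,115,0],[80,42,115,0],[122,64,115,0],[163,85,115,0],[163,85,115,0],[163,85,90,0],[163,85,60,0]])

```text
t: 24.0
eef_pos: [0.63, 0.0268, 0.1033]
ee_rot: [0.001, 0.707, 0.707, 0.001]
wrist_force: [1.0, -0.2, -0.0]
gripper_width: 0.094
grasp_force: 0.0
```

Emit:
carry_out(rows=[[0,0,-25,0],[0,0,-45,0],[0,0,-60,0],[0,0,-66,0],[0,0,-68,0],[0,0,-68,0],[0,0,-68,0]])

```text
t: 24.88
eef_pos: [0.6305, 0.0272, 0.035]
ee_rot: [0.0, 0.707, 0.707, 0.0]
wrist_force: [-0.4, 0.2, -0.9]
gripper_width: 0.0942
grasp_force: 0.0
```

```bash
python3 - <<'E'
from h import *
o=observe();print(o['eef_pos'],o['wrist_force'])
im=cv2.cvtColor(read_camera('scene'),cv2.COLOR_RGB2BGR)[180:340,220:420]
cv2.imwrite('pics/r6.png',cv2.resize(im,None,fx=3.5,fy=3.5,interpolation=2))
E
```

```text
[0.63048896 0.02715236 0.03500236] [-0.41580126  0.20390824 -0.90406935]
```

View pics/r6.png

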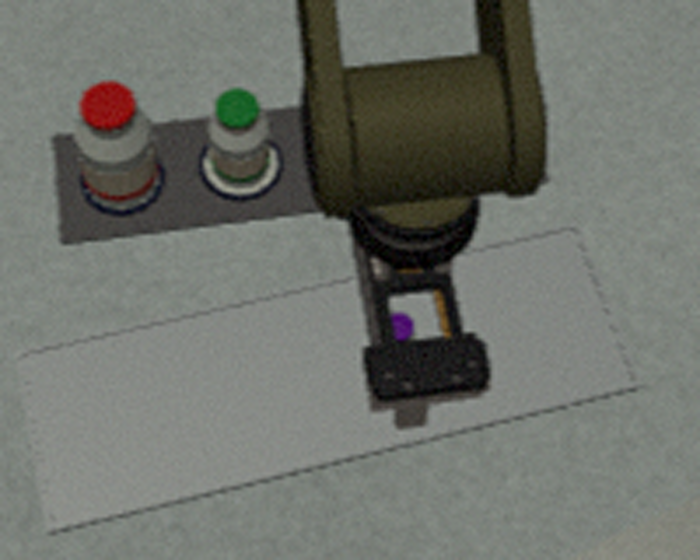

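Red and green are on their marks. The purple cap (402,327) has not moved and is between the fingers.

Emit:
carry_out(rows=[[0,0,-2,0],[0,0,-2,0],[0,0,-2,0],[0,0,-2,0],[0,0,-2,0],[0,0,-2,0],[0,0,-2,0],[0,0,-2,0],[0,0,-2,0],[0,0,-2,0],[0,0,-2,0]], grip=255, grip_force=10)

```text
t: 26.3
eef_pos: [0.6302, 0.0271, 0.0324]
ee_rot: [-0.0, 0.707, 0.707, -0.0]
wrist_force: [0.6, 1.0, -0.5]
gripper_width: 0.0234
grasp_force: 10.0
```

Emit:
carry_out(rows=[[0,0,10,0],[0,0,40,0],[0,0,80,0],[0,0,115,0],[-33,17,115,0],[-66,34,115,0],[-99,51,115,0],[-132,68,115,0],[-163,85,115,0],[-163,85,115,0],[-163,85,115,0]])

```text
t: 27.68
eef_pos: [0.4679, 0.112, 0.1481]
ee_rot: [0.0, 0.707, 0.707, 0.0]
wrist_force: [0.3, -0.3, -0.9]
gripper_width: 0.0235
grasp_force: 10.0
```

```bash
python3 - <<'E'
from h import *
o=observe();print(o['eef_pos'],o['gripper_width'])
im=cv2.cvtColor(read_camera('scene'),cv2.COLOR_RGB2BGR)[130:290,220:420]
cv2.imwrite('pics/r7.png',cv2.resize(im,None,fx=3.5,fy=3.5,interpolation=2))
E
```

```text
[0.46794419 0.11198424 0.1481086 ] 0.023485631986277598
```

View pics/r7.png

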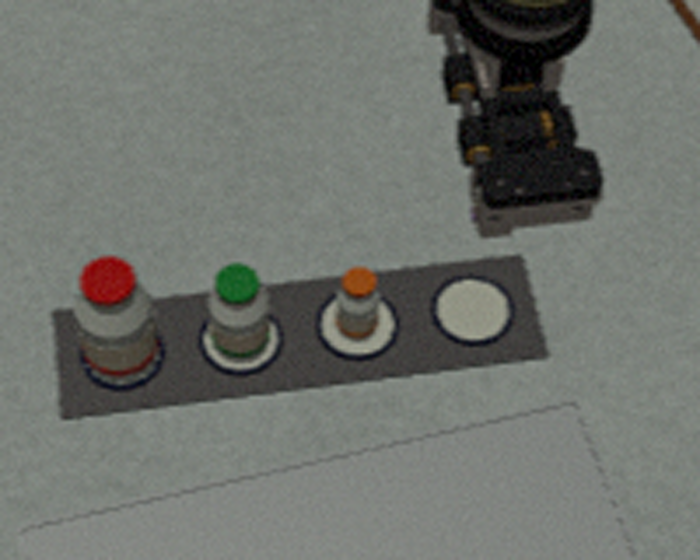

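Three vials are standing on their marks. The tray is empty and purple is held (opening 23.5 mm). Placing it on mark a.

Emit:
carry_out(rows=[[0,0,-30,0],[0,0,-60,0],[0,0,-85,0],[0,0,-98,0],[0,0,-105,0],[0,0,-109,0],[0,0,-111,0],[0,0,-112.5,0],[0,0,-113,0],[0,0,-113,0],[0,0,-113,0]])

```text
t: 29.1
eef_pos: [0.4673, 0.1122, 0.0345]
ee_rot: [0.0, 0.707, 0.707, 0.0]
wrist_force: [-0.6, 0.3, 1.0]
gripper_width: 0.0235
grasp_force: 10.0
```

Emit:
carry_out(rows=[[0,0,0,0],[0,0,0,0],[0,0,0,0],[0,0,0,0],[0,0,0,0],[0,0,0,0],[0,0,0,0],[0,0,0,0],[0,0,0,0]], grip=0)

```text
t: 30.22
eef_pos: [0.4672, 0.1122, 0.0344]
ee_rot: [-0.0, 0.707, 0.707, -0.0]
wrist_force: [-0.2, 1.1, -0.8]
gripper_width: 0.0939
grasp_force: 0.0
```

Emit:
carry_out(rows=[[0,0,15,0],[0,0,50,0],[0,0,90,0],[0,0,130,0],[0,0,180,0],[-20,40,200,0],[-40,80,200,0],[-60,120,200,0],[-60,160,200,0],[-60,160,200,0],[-60,160,200,0],[-60,160,200,0]])

```text
t: 31.72
eef_pos: [0.4074, 0.2713, 0.2348]
ee_rot: [0.0, 0.707, 0.707, 0.0]
wrist_force: [-0.6, 0.1, 1.5]
gripper_width: 0.0943
grasp_force: 0.0
```

```bash
python3 - <<'E'
from h import *
T=dict(red=(.4673,-.1426),green=(.4669,-.0577),orange=(.4667,.0272),purple=(.4665,.1123))
ims={n:read_camera(n) for n in("top","scene")}
for k in H:
    p=[]
    for n in ims:
        b=blobs(ims[n],HUE[k],dict(scene=(200,150,420,250),top=(235,230,410,305))[n])
        p.append(ray(n,*b[0][1],H[k]/1000+.006)[:2] if b else [np.nan]*2)
    print(k,((np.mean(p,0)-T[k])*1000).round(1),np.round(p,4).tolist())
im=cv2.cvtColor(ims['scene'],cv2.COLOR_RGB2BGR)[150:310,220:420]
cv2.imwrite('pics/r8.png',cv2.resize(im,None,fx=3.5,fy=3.5,interpolation=2))
E
```

```text
red [0.7 0.1] [[0.4659, -0.1439], [0.4702, -0.1412]]
green [1.6 0.3] [[0.4664, -0.0586], [0.4706, -0.0562]]
orange [ 1.7 -0.9] [[0.4665, 0.0251], [0.4702, 0.0275]]
purple [ 2.1 -0.9] [[0.4666, 0.1101], [0.4705, 0.1127]]
```

View pics/r8.png

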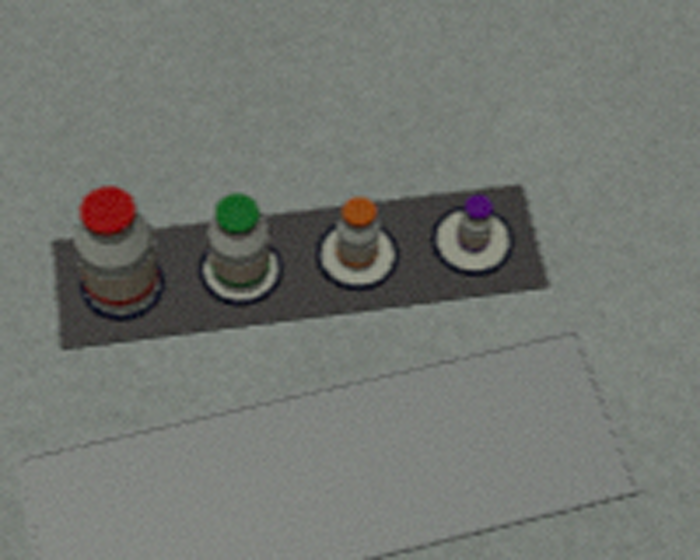

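All four vials stand upright on the right marks, within about 2 mm of centre, with red at the blue box's end.

```bash
python3 -c "
from bench import *
print(close_job())"
```

```text
the job is handed in; nothing more can be done
None
```

The job is handed in: by the last camera check, all four vials stand upright within about 2 mm of their mark centres, tallest (red) nearest the blue cold box, at about 32 s of the 106 s allowed; the timer and label roll were never approached, and no verdict came back.

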